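Cover the cup, then hold the burner cap ready over the burner

TASK

Set the aluminium lid on the enamel cup so that it sits seated and level and no ash can get in, and let go of it. Then pick up the clay cap by its bar, carry it over the top of the plates in the rack, and finish while still holding it still in the air about 15 mm above the rim of the incense burner, level, centred and with its long side along the burner's long side, never letting it touch the burner. Leave the cup, the burner, the plates, the jar and the scoop standing where they are.

Things in the scene. Friction and masses are not known exactly. Their poses are not given: they have to be found in the camera images.
- lid: Loose aluminium cup lid lying on the bench the right way up, round: a plug 63 mm across and 6 mm deep below (its lower edge bevelled), a flange 92 mm across and 4 mm thick over it, and a plain round knob 24 mm in diameter standing on the flange, 28 mm tall. Origin at the centre of the plug's underside, z up through the knob: flange underside at 6 mm, flange top at 10 mm, knob top at 38 mm. About 120 g.
- lid_seat (a point): The centre of the lid's flange underside (6 mm above the lid's origin), which comes to rest on the cup's rim.
- cup: Red enamel mug standing loose on the bench, open end up, 80 mm across the rim, 80 mm tall, walls 4 mm (mouth 72 mm across), a handle at its +y side. Origin at the centre of its underside, z up. About 250 g. It stands to the robot's right of the plate rack, as does the burner; either may be the nearer.
- cup_rim (a point): The centre of the cup's mouth, at the height of the rim.
- cap: Loose oblong clay cap of the incense burner lying flat on the bench: a slab 130 (x) by 90 (y) by 10 mm, on it a step 108 by 68 by 8 mm with dark vent dots, and on that an upright grip bar 52 mm long (x), 16 mm thick (y) and 28 mm tall. Origin at the centre of the flat underside, z up, x along the long side: top of the step at 18 mm, top of the bar at 46 mm. About 300 g (varies by a third). Cap and lid lie to the robot's left of the plate rack; either may be the nearer.
- burner: Oblong open clay incense burner, a box 124 (x) by 84 (y) by 70 mm tall on short feet, walls 7 mm, with ash and a small incense cone inside, all below the rim. Origin at the centre of the underside, z up, x along its long side. Loose, about 600 g.
- burner_mouth (a point): The centre of the burner's open mouth, at the height of its rim (70 mm above its origin).
- rack: Fixed slotted wooden plate rack between the two sides of the work, 170 mm (x) by 110 mm (y), wood up to 48 mm high; the plates standing in it reach 149 mm above the bench. Origin at the centre of its underside, z up.
- plate0: The right-hand (-y) aluminium plate standing on edge in the rack, a disc 140 mm across and 4 mm thick whose faces look to the rack's +y and -y. Origin at the disc's centre, about 79 mm above the bench; its top edge is 149 mm up.
- plate1: The middle aluminium plate standing on edge in the rack, a disc 140 mm across and 4 mm thick whose faces look to the rack's +y and -y. Origin at the disc's centre, about 79 mm above the bench; its top edge is 149 mm up.
- plate2: The left-hand (+y) aluminium plate standing on edge in the rack, a disc 140 mm across and 4 mm thick whose faces look to the rack's +y and -y. Origin at the disc's centre, about 79 mm above the bench; its top edge is 149 mm up.
- jar: Steel jar with a hinged lid, shut, 94 mm across and 112 mm tall, standing beyond the rack. Origin at the centre of its underside.
- scoop: White plastic scoop lying on the bench between the robot and the rack, 145 mm long, 50 mm wide, 24 mm high; its x axis points from the handle to the blade. Origin on the bench near its middle.

How it is judged:
On the way, in this order (a step that is already met when the one before it is completed fails the run):
1. the lid sits seated and level on the cup, let go (horizontal distance between lid_seat and cup_rim below 0.008 m and z of lid_seat in the frame of cup_rim between -0.004 and 0.003 m and angle between each of lid, cup's own z axis and vertical below 0.06 rad and contact force between the fingers and lid below 0.1 N), for 0.2 s.
2. the cap passes over the plates in the rack (height (world z) of cap above 0.145 m and x of cap in the frame of rack between -0.1 and 0.1 m and y of cap in the frame of rack between -0.06 and 0.06 m).
At the end, for the whole second after the job is handed in: Lid on cup: within 8 mm of centre, 3 mm of the rim, tilt under 0.06 rad, let go. Cap held by the fingers, still, 4 to 30 mm above the burner's rim, centred within 12 mm, tilt under 0.12, long sides within 0.16 rad, not touching. Cup within 30 mm, burner and bystanders within 20 mm of their start (all of step 1 and z of cap in the frame of burner_mouth between 0.004 and 0.03 m and horizontal distance between cap and burner_mouth below 0.012 m and angle between cap's own z axis and vertical below 0.12 rad and angle between the x axis of cap and the x axis of burner, either way round below 0.16 rad and linear speed of cap below 0.02 m/s and contact force between cap and burner below 0.05 N and contact force between the fingers and cap above 1 N and angle between burner's own z axis and vertical below 0.05 rad and distance of cup from where it was at the start of the episode below 0.03 m and distance of each of burner, plate0, plate1, plate2, jar, scoop from where it was at the start of the episode below 0.02 m); the arm keeps its last pose, push and grip.
It fails at once if the cap touches the burner (over 0.5 N) (contact force between cap and burner above 0.5 N).
It fails at once if the cup is shifted more than 30 mm or tipped (distance of cup from where it was at the start of the episode above 0.03 m or angle between cup's own z axis and vertical above 0.3 rad).
It fails at once if the burner is shifted more than 20 mm (distance of burner from where it was at the start of the episode above 0.02 m).
It fails at once if a plate, the jar or the scoop is shifted more than 20 mm (distance of any of plate0, plate1, plate2, jar, scoop from where it was at the start of the episode above 0.02 m).
It also fails if it takes over 64 s, if anything falls off the work surface, if the arm or the gripper's body presses on something with over 40 N, if the wrist force passes 120 N, or if a joint passes its speed limit or range.

ROBOT

A 6-joint arm with a two-finger parallel gripper is mounted at the origin on the work surface. World frame = base frame: x ahead of the robot, y to its left, z up, the work surface at z = 0. Lengths are in m, angles in rad, forces in N, time in s.
With the tool pointing down it reaches from about 0.25 to 0.725 m from the base axis. Payload 4 kg.
Tool frame: the origin (TCP) lies at the very end of the fingers, on their centre line; the grasp point (between the pads) lies 19 mm behind it (bot.pinch_z is the distance from the TCP to the grasp point, in m); z points along the fingers, x is the direction in which the jaws open and shut, and the axes are right-handed (so a half turn about z gives the same grasp; the last joint's range is limited). The gripper opens to 85 mm and grips with 20 to 120 N. Pads are 22 mm wide; open, the fingers measure 114 mm over their backs; the gripper's body (76 mm by 85 mm) begins 54 mm behind the grasp point. The pads swing forward as they close: fully open they stand 13 mm farther back than shut.
Start: joints at [-1.174, 0.241, 0.005, 1.335, 0, 1.571], TCP at [0.193, -0.461, 0.231] pointing down, gripper open.
Joint ranges: [-2.72, 2.72], [-1.05, 1.87], [-1.09, 1.28], [-1.99, 2.15], [-1.42, 1.44], [-3.14, 3.14]. Speed limits (rad/s): [2.79, 2.79, 3.14, 3.14, 3.14, 3.14].

INTERFACE

Orientations are given as a unit quaternion [x, y, z, w].
In Python, from workcell import bot gives the robot as it stands. The module is installed in compiled form; this text tells all that it offers.
- The arm moves only by the shell command python3 -m inch 'ROWS'. ROWS is JSON, a list of rows, each a list of 7 numbers: the shift along the tool's x, y, z scaled (see below), then the turn, a rotation vector about the tool's x, y, z scaled (see below), then the gripper command: -1 is fully open, 1 is shut, values between are in proportion. In form: [[x, y, z, wx, wy, wz, gripper], ...]. A call has exactly 8 rows; each row shifts and turns the commanded pose from where the row before left it, along the tool's axes as they then stand; what a row does not reach is not made up. The controller multiplies each number of a shift by 2.5 cm and each number of a turn by 180 degrees. A row lasts 1/10 s, in which the tool goes at most 50 mm and 8.59 degrees, less where a joint would pass 70% of its speed; a pose out of reach is approached as far as the arm can. A call with a number of a shift or a turn outside -1 to 1 is refused whole. A call with a gripper value outside its range is refused whole. The fingers move at their own pace and stop on an object; the grip force is fixed at half the most. Time passes only in rows, so rows that do not move let the fingers close, or fill a call up. It gives the time, the measured TCP pose, the force and the opening at its end, in the units of the state.
- bot.get_obs(): the state, without advancing time (a new reading comes with each control period).
- bot.camera(name): name is "scene" or "side" or "wrist"; returns (picture, depth): 420x560x3 uint8, blue, green, red; 420x560 float32, m along the optical axis (not along the pixel's ray), 0 where there is no reading.
- bot.get_calibration(name): a dict with "vfov" (degrees; the focal length in pixels is half the picture's height over the tangent of half this angle, whatever the lens; pixels are square), "cx", "cy" (the principal point, pixels), "R" (3x3) and "t" (3): a world point X has camera coordinates R X + t. Camera axes: x right, y down, z forward; pixel columns grow to the right and rows downward; lengths in m; the calibration is good to about 2 mm. A picture is of the moment at which its call begins: read the wrist's pose just before it. get_calibration takes no time and is no camera call; for the wrist camera it gives the pose at the moment of the call.
- bot.job_done(): hands the job in, once; it reports no verdict.
The state is a dict: "clock": time; "joint_pos": joint angles; "joint_vel": joint speeds; "tau": joint torques, N m; "eef_pos": TCP position; "tool_rot": TCP orientation; "ft_force": force on the tool from outside, world axes, zero at the start; "ft_torque": the same for the moment, N m; "grip_width": finger opening in m.
Only numpy, scipy, OpenCV 4.12 (cv2) and the standard library are available. Lean on these libraries where they do the work, as an engineer would, in place of code of your own. Each camera call takes 0.05 s, during which the arm holds its last target.

## Working session

There is one attempt and no reset: what is moved stays moved. The work goes in short steps, Python scripts to look and compute and a shell command to move; the robot and the scene stay as the last step left them, time stands still between calls to the robot, and variables do not carry over. Pictures are saved under pics/ and viewed, and the job is handed in when it is done.

```bash
mkdir -p pics; ls
python3 - <<'E'
from workcell import bot
import cv2, numpy as np
o=bot.get_obs(); print({k:np.round(v,4).tolist() if not isinstance(v,float) else v for k,v in o.items()})
for n in ["scene","side"]:
    p,d=bot.camera(n); cv2.imwrite(f"pics/{n}0.png",p); np.savez(f"{n}0.npz",p=p,d=d)
    c=bot.get_calibration(n); print(n,c)
    np.savez(f"{n}0c.npz",**c)
E
```

```text
pics
{'clock': 0.0, 'joint_pos': [-1.174, 0.2414, 0.0037, 1.3352, 0.0, 1.5708], 'joint_vel': [0.0014, 0.0006, 0.0004, -0.0017, -0.0007, -0.0004], 'tau': [0.0002, -37.2325, 25.2401, 0.0171, 0.0002, 0.0], 'eef_pos': [0.193, -0.4606, 0.2304], 'tool_rot': [0.8326, -0.5539, -0.0009, -0.0006], 'ft_force': [0.2221, 0.1944, 0.5161], 'ft_torque': [0.0209, -0.0426, -0.0288], 'grip_width': 0.08530188904657036}
scene {'vfov': 48.76697343360331, 'cx': 280.64024365978884, 'cy': 206.56985420347513, 'R': array([[-0.73359382,  0.67956971,  0.0050117 ],
       [ 0.504286  ,  0.54928944, -0.6663158 ],
       [-0.45556091, -0.48627782, -0.74565282]]), 't': array([ 0.41522463, -0.24362669,  1.47328609])}
side {'vfov': 51.480657990811025, 'cx': 274.23378560695585, 'cy': 207.79217813497723, 'R': array([[-0.99703425, -0.0769337 ,  0.00197792],
       [-0.05287033,  0.66605265, -0.74402863],
       [ 0.05592348, -0.7419266 , -0.66814481]]), 't': array([0.58431665, 0.07072383, 1.05251293])}
```

View pics/scene0.png

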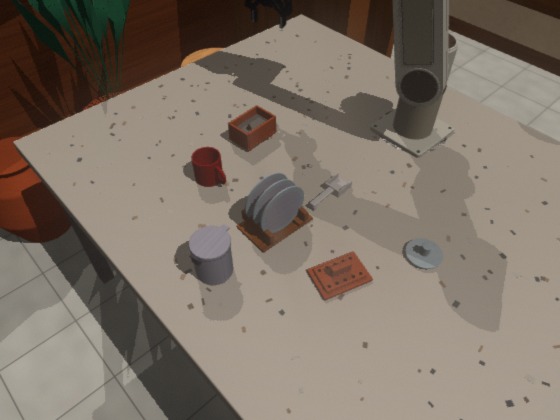

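View pics/side0.png

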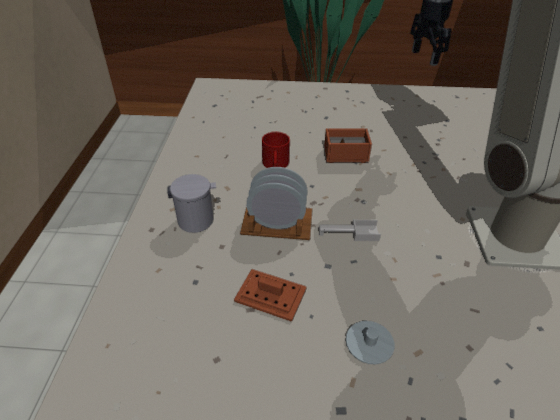

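The scene view shows the lid at about (424,253), cap (340,273), rack (275,215), cup (208,167), burner (253,128), jar (212,255) and scoop (330,192). Next I'll make a point cloud from both views.

```bash
cat > h.py <<'E'
import numpy as np, cv2
def cloud(d,c):
    f=d.shape[0]/2/np.tan(np.radians(float(c['vfov']))/2)
    v,u=np.mgrid[:d.shape[0],:d.shape[1]]
    P=np.stack([(u-c['cx'])/f*d,(v-c['cy'])/f*d,d],-1)
    W=(P-c['t'])@c['R']
    W[d<=0]=np.nan
    return W
def proj(X,c,h=420):
    f=h/2/np.tan(np.radians(float(c['vfov']))/2)
    q=np.asarray(X)@c['R'].T+c['t']; return np.c_[q[:,0]/q[:,2]*f+c['cx'],q[:,1]/q[:,2]*f+c['cy']]
E
python3 - <<'E'
from h import *
for n in ["scene","side"]:
    z=np.load(n+"0.npz"); c=dict(np.load(n+"0c.npz")); W=cloud(z['d'],c)
    m=(W[...,2]>0.006)&(W[...,2]<0.2)&(W[...,0]>0.15)&(W[...,0]<0.9)&(abs(W[...,1])<0.5)
    bench=(abs(W[...,2])<0.006)&(W[...,0]>0.2)&(W[...,0]<0.7)&(abs(W[...,1])<0.4); print(n,'bench z',np.median(W[bench][:,2]))
    k,l,s,ce=cv2.connectedComponentsWithStats(m.astype(np.uint8))
    for i in range(1,k):
        if s[i,4]<60: continue
        q=W[l==i]; print(s[i].tolist(),ce[i].round(0),'min',q.min(0).round(3),'max',q.max(0).round(3),'med',np.median(q,0).round(3))
E
```

```text
scene bench z 0.0005822310527363334
[228, 105, 48, 46, 1453] [252. 127.] min [ 0.332 -0.424  0.007] max [ 0.463 -0.263  0.075] med [ 0.403 -0.306  0.047]
[191, 147, 35, 39, 1037] [208. 166.] min [ 0.562 -0.304  0.006] max [ 0.644 -0.188  0.084] med [ 0.604 -0.25   0.053]
[237, 173, 76, 79, 3530] [273. 210.] min [ 0.497 -0.069  0.006] max [0.666 0.051 0.15 ] med [0.601 0.02  0.078]
[309, 172, 43, 37, 408] [329. 191.] min [ 0.33  -0.015  0.006] max [0.477 0.043 0.028] med [0.393 0.02  0.02 ]
[189, 224, 44, 61, 2115] [211. 254.] min [ 0.725 -0.047  0.006] max [0.838 0.047 0.117] med [0.794 0.021 0.11 ]
[405, 238, 38, 31, 903] [424. 253.] min [0.328 0.27  0.006] max [0.426 0.36  0.043] med [0.385 0.319 0.011]
[307, 251, 66, 49, 1782] [339. 275.] min [0.501 0.156 0.006] max [0.651 0.276 0.051] med [0.587 0.223 0.017]
side bench z 0.00023059045256171204
[324, 128, 48, 34, 1522] [347. 144.] min [ 0.33  -0.358  0.006] max [ 0.461 -0.261  0.073] med [ 0.396 -0.276  0.047]
[240, 131, 73, 108, 4904] [277. 194.] min [ 0.493 -0.305  0.006] max [0.666 0.056 0.15 ] med [0.585 0.022 0.069]
[167, 174, 49, 58, 2043] [192. 201.] min [ 0.726 -0.044  0.006] max [0.837 0.049 0.116] med [0.777 0.03  0.094]
[319, 219, 62, 20, 597] [352. 228.] min [ 0.33  -0.014  0.006] max [0.476 0.043 0.027] med [0.391 0.024 0.02 ]
[234, 269, 73, 51, 2188] [271. 294.] min [0.503 0.157 0.006] max [0.652 0.279 0.05 ] med [0.575 0.228 0.017]
[346, 320, 49, 44, 1641] [370. 342.] min [0.333 0.27  0.006] max [0.424 0.362 0.041] med [0.381 0.322 0.011]
```

Run:
```python
from h import *
from scipy.optimize import least_squares
for n in ["scene","side"]:
    z=np.load(n+"0.npz"); c=dict(np.load(n+"0c.npz")); W=cloud(z['d'],c).reshape(-1,3)
    B=lambda lo,hi:W[np.all((W>lo)&(W<hi),1)]
    print(n)
    def rect(q):
        r=cv2.minAreaRect((q[:,:2]*1000).astype(np.float32)); return np.round(r[0],1),np.round(r[1],1),round(r[2],1)
    def circ(q): 
        (x,y),r=cv2.minEnclosingCircle((q[:,:2]*1000).astype(np.float32)); return round(x,1),round(y,1),round(r,1)
    q=B([.32,.26,.008],[.44,.37,.014]); print('flange',circ(q),np.median(q[:,2]).round(4),len(q))
    q=B([.32,.26,.034],[.44,.37,.05]); print('knob',circ(q),np.median(q,0).round(4),len(q))
    q=B([.55,-.31,.074],[.66,-.18,.095]); print('rim',circ(q),np.median(q[:,2]).round(4),len(q))
    q=B([.32,-.37,.064],[.48,-.24,.085]); print('burner',rect(q),np.median(q[:,2]).round(4),len(q))
    q=B([.49,.15,.006],[.66,.29,.013]); print('slab',rect(q),np.median(q[:,2]).round(4),len(q))
    q=B([.49,.15,.015],[.66,.29,.022]); print('step',rect(q),np.median(q[:,2]).round(4),len(q))
    q=B([.49,.15,.042],[.66,.29,.06]); print('bar',rect(q),np.median(q[:,2]).round(4),len(q))
    q=B([.45,-.1,.13],[.7,.1,.16]); print('plates',q.min(0),q.max(0))
```

```text
scene
flange (378.8, 314.5, 46.9) 0.0107 692
knob (379.5, 315.7, 12.9) [0.3792 0.3152 0.0385] 68
rim (602.3, -263.6, 41.9) 0.0787 172
burner (array([ 397.7, -312.1]), array([126.3,  90.3]), 5.3) 0.069 304
slab (array([576.8, 214.9]), array([ 94.8, 131.1]), 71.9) 0.0102 606
step (array([576.2, 213. ]), array([ 76.8, 109.3]), 71.3) 0.0185 866
bar (array([577.5, 216.5]), array([17.8, 51.1]), 71.9) 0.0461 133
plates [ 0.53103661 -0.04410085  0.13005371] [0.62749361 0.02522505 0.15033726]
side
flange (379.0, 316.1, 46.7) 0.0104 1392
knob (378.8, 316.4, 12.3) [0.3788 0.3176 0.0385] 123
rim (604.5, -263.8, 42.9) 0.078 145
burner (array([ 396.2, -310.3]), array([124.6,  90.1]), 4.1) 0.0686 293
slab (array([577.4, 217.5]), array([ 92.2, 130.8]), 72.7) 0.01 766
step (array([574.2, 218.3]), array([ 69.3, 115.9]), 71.9) 0.0181 1056
bar (array([577.4, 217.8]), array([17.5, 51.5]), 69.1) 0.0456 169
plates [ 0.53307672 -0.04348435  0.13001741] [0.62610119 0.02759495 0.14958378]
```

Both views agree to about 2 mm:
- **Lid:** (0.379, 0.316)
- **Cup rim:** (0.603, -0.264)
- **Burner:** (0.397, -0.311), yaw about 5°
- **Cap:** (0.577, 0.217), yaw about -18°

The sizes and heights match the given ones. I'll turn the tool to yaw 0 first, so its axes line up with the world axes.

```bash
python3 -m inch '[[0,0,0,0,0,-0.0467,-1],[0,0,0,0,0,-0.0467,-1],[0,0,0,0,0,-0.0467,-1],[0,0,0,0,0,-0.0467,-1],[0,0,0,0,0,-0.0467,-1],[0,0,0,0,0,-0.0467,-1],[0,0,0,0,0,-0.0467,-1],[0,0,0,0,0,-0.0467,-1]]'
```

```text
clock: 0.9
eef_pos: [0.1931, -0.4608, 0.2308]
tool_rot: [1.0, 0.003, -0.0, -0.001]
ft_force: [-0.1, 0.1, -0.1]
grip_width: 0.0852
```

```bash
python3 -m inch '[[0.24,-0.97,0,0,0,0,-1],[0.24,-0.97,0,0,0,0,-1],[0.24,-0.97,0,0,0,0,-1],[0.24,-0.97,0,0,0,0,-1],[0.24,-0.97,0,0,0,0,-1],[0.24,-0.97,0,0,0,0,-1],[0.24,-0.97,0,0,0,0,-1],[0.24,-0.97,0,0,0,0,-1]]'
python3 -m inch '[[0.24,-0.97,0,0,0,0,-1],[0.24,-0.97,0,0,0,0,-1],[0.24,-0.97,0,0,0,0,-1],[0.24,-0.97,0,0,0,0,-1],[0.24,-0.97,0,0,0,0,-1],[0.24,-0.97,0,0,0,0,-1],[0.24,-0.97,0,0,0,0,-1],[0.24,-0.97,0,0,0,0,-1]]'
```

```text
clock: 1.7
eef_pos: [0.2411, -0.2659, 0.231]
tool_rot: [1.0, -0.0, -0.0, -0.0]
ft_force: [0.8, -0.0, 0.4]
grip_width: 0.0854
clock: 2.5
eef_pos: [0.2891, -0.0721, 0.2311]
tool_rot: [1.0, -0.0, -0.0, -0.0]
ft_force: [0.8, 0.4, 0.4]
grip_width: 0.0852
```

```bash
python3 -m inch '[[0.24,-0.97,0,0,0,0,-1],[0.24,-0.97,0,0,0,0,-1],[0.24,-0.97,0,0,0,0,-1],[0.24,-0.97,0,0,0,0,-1],[0.24,-0.97,0,0,0,0,-1],[0.24,-0.97,0,0,0,0,-1],[0.24,-0.97,0,0,0,0,-1],[0.24,-0.97,0,0,0,0,-1]]'
python3 -m inch '[[0.2,-0.9,0,0,0,0,-1],[0.2,-0.9,0,0,0,0,-1],[0.2,-0.9,0,0,0,0,-1],[0.2,-0.9,0,0,0,0,-1],[0.2,-0.9,0,0,0,0,-1],[0.2,-0.9,0,0,0,0,-1],[0.2,-0.9,0,0,0,0,-1],[0,0,0,0,0,0,-1]]'
```

```text
clock: 3.3
eef_pos: [0.3372, 0.1218, 0.231]
tool_rot: [1.0, 0.0, -0.0, 0.0]
ft_force: [-1.1, -0.2, -0.6]
grip_width: 0.0857
clock: 4.1
eef_pos: [0.3727, 0.2803, 0.2306]
tool_rot: [1.0, 0.001, -0.0, -0.0]
ft_force: [-0.0, -0.3, -0.1]
grip_width: 0.0854
```

```bash
cat > w.py <<'E'
import sys
from workcell import bot
from h import *
def look(name):
    c=bot.get_calibration("wrist"); p,d=bot.camera("wrist")
    cv2.imwrite(f"pics/{name}.png",p); return p,d,c,cloud(d,c)
def circ(q):
    (x,y),r=cv2.minEnclosingCircle((q[:,:2]*1000).astype(np.float32)); return round(x,1),round(y,1),round(r,1),np.median(q[:,2]).round(4),len(q)
def rect(q):
    r=cv2.minAreaRect((q[:,:2]*1000).astype(np.float32)); return np.round(r[0],1),np.round(r[1],1),round(r[2],1),np.median(q[:,2]).round(4),len(q)
E
python3 - <<'E'
from w import *
p,d,c,W=look("wl"); W=W.reshape(-1,3)
B=lambda lo,hi:W[np.all((W>lo)&(W<hi),1)]
print(bot.get_obs()['eef_pos'])
print('flange',circ(B([.32,.26,.008],[.44,.37,.014])),'knob',circ(B([.32,.26,.034],[.44,.37,.05])))
E
```

```text
[0.37220306 0.27884573 0.23056256]
flange (379.1, 316.0, 45.9, np.float64(0.0096), 6156) knob (378.9, 316.0, 11.8, np.float64(0.0375), 530)
```

View pics/wl.png

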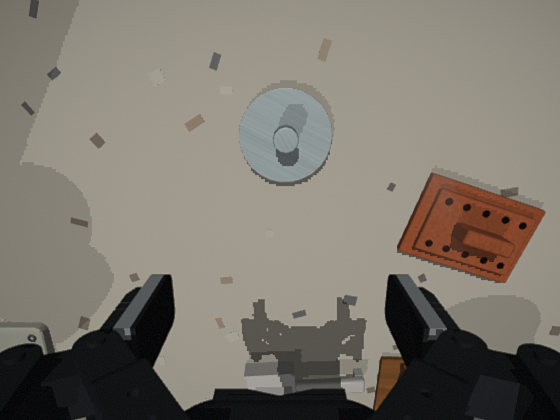

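Wrist view: knob at (285,140), giving lid (0.379, 0.316), the same as before. Descending.

```bash
python3 -m inch '[[0.14,-0.75,0.5,0,0,0,-1],[0.13,-0.74,1,0,0,0,-1],[0,0,1,0,0,0,-1],[0,0,1,0,0,0,-1],[0,0,1,0,0,0,-1],[0,0,1,0,0,0,-1],[0,0,1,0,0,0,-1],[0,0,0,0,0,0,-1]]'
```

```text
clock: 4.95
eef_pos: [0.3765, 0.3123, 0.0657]
tool_rot: [1.0, -0.001, -0.003, 0.003]
ft_force: [-0.7, -0.1, -0.5]
grip_width: 0.0854
```

```bash
python3 -m inch '[[0,0,0,0,0,0,-1],[0,0,0,0,0,0,-1],[0.06,-0.06,0.4,0,0,0,-1],[0,0,0.5,0,0,0,-1],[0,0,0.4,0,0,0,-1],[0,0,0.3,0,0,0,-1],[0,0,0.2,0,0,0,-1],[0,0,0,0,0,0,-1]]'
```

```text
clock: 5.75
eef_pos: [0.3803, 0.3167, 0.0231]
tool_rot: [1.0, -0.0, -0.001, 0.0]
ft_force: [-0.0, -0.3, 1.2]
grip_width: 0.0855
```

```bash
python3 -m inch '[[-0.04,0.02,0.17,0,0,0,-1],[0,0,0.15,0,0,0,-1],[0,0,0,0,0,0,-1],[0,0,0,0,0,0,0],[0,0,0,0,0,0,1],[0,0,0,0,0,0,1],[0,0,0,0,0,0,1],[0,0,0,0,0,0,1]]'
python3 -m inch '[[0,0,0,0,0,0,1],[0,0,0,0,0,0,1],[0,0,0,0,0,0,1],[0,0,-0.1,0,0,0,1],[0,0,-0.3,0,0,0,1],[0,0,-0.4,0,0,0,1],[0,0,0,0,0,0,1],[0,0,0,0,0,0,1]]'
```

```text
clock: 6.55
eef_pos: [0.38, 0.3168, 0.0162]
tool_rot: [1.0, -0.0, 0.0, -0.0]
ft_force: [-0.6, 0.6, 3.3]
grip_width: 0.022
clock: 7.35
eef_pos: [0.3801, 0.3168, 0.0363]
tool_rot: [1.0, -0.0, 0.0, -0.0]
ft_force: [-0.7, -0.3, -1.2]
grip_width: 0.0219
```

```bash
python3 -m inch '[[0,0,-0.6,0,0,0,1],[0,0,-1,0,0,0,1],[0,0,-1,0,0,0,1],[0,0,-1,0,0,0,1],[0,0,-1,0,0,0,1],[0,0,-1,0,0,0,1],[0,0,-1,0,0,0,1],[0,0,-1,0,0,0,1]]'
python3 - <<'E'
from w import *
look("wheld")
from workcell import bot
p,d=bot.camera("side"); c=bot.get_calibration("side"); W=cloud(d,c).reshape(-1,3)
o=bot.get_obs(); e=np.array(o['eef_pos']); print(e,o['tool_rot'],o['grip_width'])
cv2.imwrite("pics/s1.png",cv2.resize(p[200:,200:500],None,fx=2,fy=2))
B=lambda lo,hi:W[np.all((W>lo)&(W<hi),1)]
q=B(e+[-.06,-.06,-.022],e+[.06,.06,-.001]); A=np.c_[q[:,:2]-e[:2],np.ones(len(q))]
print(circ(q),q.min(0),q.max(0)); print(np.linalg.lstsq(A,q[:,2],rcond=None)[0])
E
```

```text
clock: 8.15
eef_pos: [0.3794, 0.3163, 0.2264]
tool_rot: [1.0, -0.0, -0.0, 0.0]
ft_force: [0.4, 0.7, -2.0]
grip_width: 0.0217
[0.38131746 0.31784201 0.22908376] [ 9.99994209e-01 -1.60346331e-04  2.61901273e-03 -2.16704682e-03] 0.02202227183219434
(381.7, 317.2, 47.3, np.float64(0.2251), 1436) [0.33631639 0.27062353 0.2207601 ] [0.42730282 0.36380733 0.22784699]
[0.00408867 0.00114927 0.22497882]
```

View pics/s1.png

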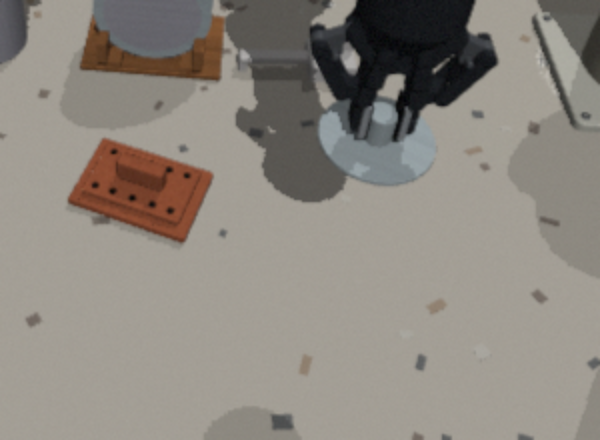

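View pics/wheld.png

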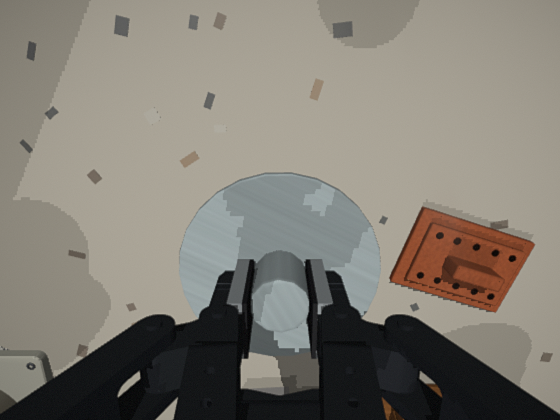

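Lid held level and centred in the jaws, with the knob at (280,300) in the wrist view. Moving over the rack to the cup.

```bash
python3 -m inch '[[0.2,0.5,0,0,0,0,1],[0.37,0.97,0,0,0,0,1],[0.37,0.97,0,0,0,0,1],[0.37,0.97,0,0,0,0,1],[0.37,0.97,0,0,0,0,1],[0.37,0.97,0,0,0,0,1],[0.37,0.97,0,0,0,0,1],[0.37,0.97,0,0,0,0,1]]'
python3 -m inch '[[0.37,0.97,0,0,0,0,1],[0.37,0.97,0,0,0,0,1],[0.37,0.97,0,0,0,0,1],[0.37,0.97,0,0,0,0,1],[0.37,0.97,0,0,0,0,1],[0.37,0.97,0,0,0,0,1],[0.37,0.97,0,0,0,0,1],[0.37,0.97,0,0,0,0,1]]'
python3 -m inch '[[0.37,0.97,0,0,0,0,1],[0.37,0.97,0,0,0,0,1],[0.37,0.97,0,0,0,0,1],[0.37,0.97,0,0,0,0,1],[0.37,0.97,0,0,0,0,1],[0.37,0.97,0,0,0,0,1],[0.37,0.97,0,0,0,0,1],[0.2,0.6,0,0,0,0,1]]'
python3 -m inch '[[0,0,0.2,0,0,0,1],[0,0,0.6,0,0,0,1],[0,0,0.8,0,0,0,1],[0,0,0.6,0,0,0,1],[0,0,0.4,0,0,0,1],[0,0,0,0,0,0,1],[0,0,0,0,0,0,1],[0,0,0,0,0,0,1]]'
```

```text
clock: 9.05
eef_pos: [0.4484, 0.1319, 0.2236]
tool_rot: [1.0, -0.0, -0.002, 0.001]
ft_force: [0.0, 0.6, -1.0]
grip_width: 0.0222
clock: 9.85
eef_pos: [0.5219, -0.0616, 0.2234]
tool_rot: [1.0, -0.0, -0.002, -0.0]
ft_force: [0.5, 0.7, -0.3]
grip_width: 0.022
clock: 10.65
eef_pos: [0.5917, -0.247, 0.2226]
tool_rot: [1.0, -0.001, -0.002, -0.0]
ft_force: [-0.1, -0.2, -0.8]
grip_width: 0.0221
clock: 11.45
eef_pos: [0.5935, -0.2446, 0.1617]
tool_rot: [1.0, -0.0, 0.001, 0.0]
ft_force: [0.4, -1.0, -0.2]
grip_width: 0.0224
```

Run:
```python
from h import *
from workcell import bot
from scipy.optimize import least_squares
def fit(q,b):
    h=cv2.convexHull((q[:,:2]*1000).astype(np.float32))[:,0]
    # densify hull
    pts=[]
    for a,bb in zip(h,np.roll(h,-1,0)):
        if np.linalg.norm(a-bb)<10: pts.append(a);pts.append(.5*(a+bb))
    pts=np.array(pts)
    r=least_squares(lambda s:np.hypot(*(pts-s[:2]).T)-s[2],[*q[:,:2].mean(0)*1000,b],loss='soft_l1'); return r.x.round(1),len(pts)
o=bot.get_obs(); e=np.array(o['eef_pos']); print(e)
for n in ["scene","side"]:
    z=np.load(n+"0.npz"); c=dict(np.load(n+"0c.npz")); W=cloud(z['d'],c).reshape(-1,3)
    q=W[np.all((W>[.55,-.31,.074])&(W<[.66,-.215,.09]),1)]; print(n,'cup',fit(q,40),np.median(q[:,2]))
    q=W[np.all((W>[.32,.26,.007])&(W<[.44,.37,.014]),1)]; print(n,'lid0 (wrist 379,316)',fit(q,46))
    p,d=bot.camera(n); W=cloud(d,bot.get_calibration(n)).reshape(-1,3)
    cv2.imwrite(f"pics/{n}2.png",cv2.resize(p[80:230,150:350],None,fx=3,fy=3))
    q=W[np.all((W>e+[-.06,-.06,-.015])&(W<e+[.06,.06,-.001]),1)]; print(n,'lid',fit(q,46),np.median(q[:,2]))
print(bot.get_obs()['eef_pos'])
```

```text
[ 0.59350743 -0.24464562  0.16174804]
scene cup (array([ 602.5, -263.6,   40.1]), 20) 0.07870007633912711
scene lid0 (wrist 379,316) (array([378.3, 314.7,  45.7]), 28)
scene lid (array([ 593.9, -245.2,   45.1]), 32) 0.15549619956719815
side cup (array([ 602.2, -261.4,   39.5]), 26) 0.07800759373118905
side lid0 (wrist 379,316) (array([378.7, 316.5,  45.7]), 72)
side lid (array([ 594.2, -244.9,   46.5]), 12) 0.15514322415686277
[ 0.59363242 -0.24471731  0.16192753]
```

View pics/side2.png

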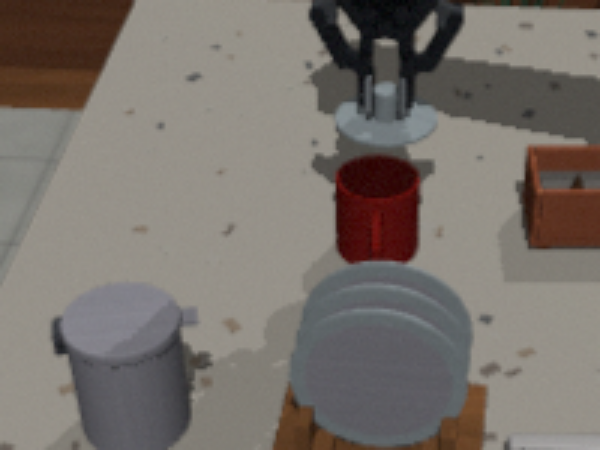

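Lid is at TCP centre; the cup is 8.4 mm ahead in x and -17.7 mm in y. Aligning and descending to just above the rim.

```bash
python3 -m inch '[[0.17,0.35,0,0,0,0,1],[0.17,0.36,0,0,0,0,1],[0,0,0.3,0,0,0,1],[0,0,0.6,0,0,0,1],[0,0,0.6,0,0,0,1],[0,0,0.4,0,0,0,1],[0,0,0.3,0,0,0,1],[0,0,0,0,0,0,1]]'
python3 -m inch '[[0,0,0,0,0,0,1],[0,0,0,0,0,0,1],[0,0,0,0,0,0,1],[0,0,0,0,0,0,1],[0,0,0,0,0,0,1],[0,0,0,0,0,0,1],[0,0,0,0,0,0,1],[0,0,0,0,0,0,1]]'
python3 - <<'E'
from h import *
from workcell import bot
for n in ["scene","side"]:
    p,d=bot.camera(n)
    cv2.imwrite(f"pics/{n}3.png",cv2.resize(p[90:230,150:340],None,fx=4,fy=4))
E
```

```text
clock: 12.35
eef_pos: [0.6007, -0.262, 0.1042]
tool_rot: [1.0, -0.0, -0.001, -0.001]
ft_force: [-0.1, 0.3, -1.7]
grip_width: 0.022
clock: 13.15
eef_pos: [0.6015, -0.2623, 0.1058]
tool_rot: [1.0, -0.0, -0.0, -0.0]
ft_force: [0.2, -0.2, -0.4]
grip_width: 0.0222
```

View pics/side3.png

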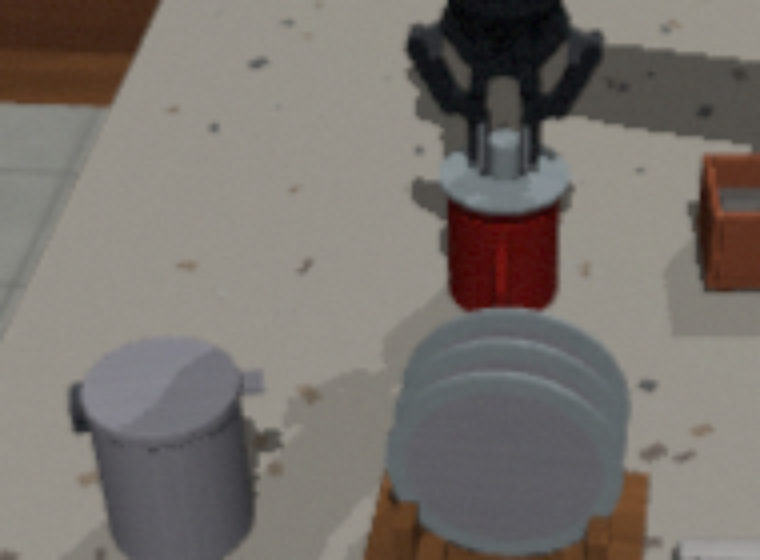

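View pics/scene3.png

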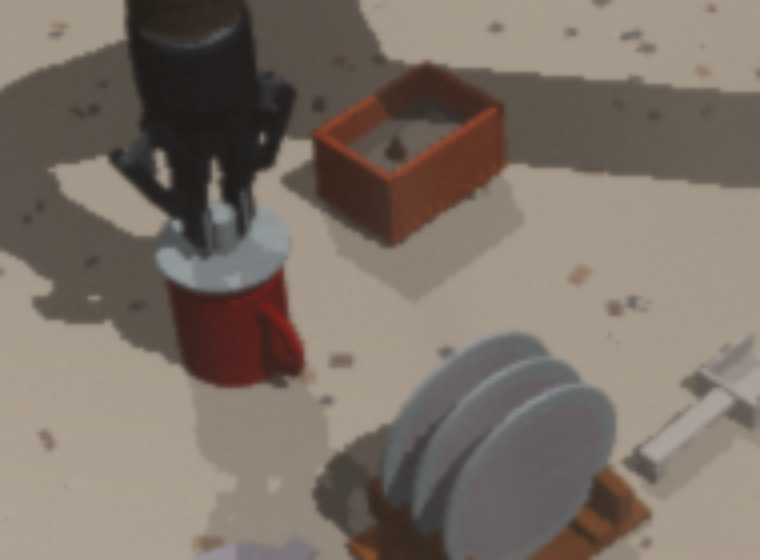

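Both views show the lid centred over the mug: in the side crop the flange is at about column 505 and the mug at 503. Lowering slowly.

```bash
python3 -m inch '[[0.02,0,0.1,0,0,0,1],[0,0,0.1,0,0,0,1],[0,0,0.08,0,0,0,1],[0,0,0.08,0,0,0,1],[0,0,0.06,0,0,0,1],[0,0,0.06,0,0,0,1],[0,0,0,0,0,0,1],[0,0,0,0,0,0,1]]'
```

```text
clock: 14.05
eef_pos: [0.602, -0.2623, 0.0938]
tool_rot: [1.0, -0.0, -0.0, -0.0]
ft_force: [-0.3, 0.3, -1.2]
grip_width: 0.0223
```

```bash
python3 -m inch '[[0,0,0.06,0,0,0,1],[0,0,0.06,0,0,0,1],[0,0,0,0,0,0,1],[0,0,0,0,0,0,1],[0,0,0,0,0,0,1],[0,0,0,0,0,0,1],[0,0,0,0,0,0,1],[0,0,0,0,0,0,1]]'
```

```text
clock: 14.85
eef_pos: [0.602, -0.2623, 0.0909]
tool_rot: [1.0, -0.0, 0.0, 0.0]
ft_force: [-0.2, 0.3, -1.2]
grip_width: 0.022
```

```bash
python3 -m inch '[[0,0,0.04,0,0,0,1],[0,0,0.04,0,0,0,1],[0,0,0,0,0,0,1],[0,0,0,0,0,0,1],[0,0,0,0,0,0,1],[0,0,0,0,0,0,1],[0,0,0,0,0,0,1],[0,0,0,0,0,0,1]]'
```

```text
clock: 15.65
eef_pos: [0.6022, -0.2624, 0.0903]
tool_rot: [1.0, -0.0, 0.001, 0.0]
ft_force: [-1.7, 1.4, 5.1]
grip_width: 0.022
```

Contact came at TCP z 0.0903, as predicted for the flange resting on the rim. A plug caught on the rim would have touched at about 0.096. Releasing and rising.

```bash
python3 -m inch '[[0,0,0,0,0,0,0.3],[0,0,0,0,0,0,0],[0,0,0,0,0,0,-0.5],[0,0,0,0,0,0,-1],[0,0,0,0,0,0,-1],[0,0,0,0,0,0,-1],[0,0,0,0,0,0,-1],[0,0,-0.1,0,0,0,-1]]'
python3 -m inch '[[0,0,-0.3,0,0,0,-1],[0,0,-0.6,0,0,0,-1],[0,0,-1,0,0,0,-1],[0,0,-1,0,0,0,-1],[0,0,-1,0,0,0,-1],[0,0,-1,0,0,0,-1],[0,0,0,0,0,0,-1],[0,0,0,0,0,0,-1]]'
python3 - <<'E'
from w import *
print(bot.get_obs()['eef_pos'])
p,d,c,W=look("wcup"); W=W.reshape(-1,3)
def rep(W):
    q=W[np.all((W>[.53,-.34,.080])&(W<[.67,-.19,.096]),1)]; A=np.c_[q[:,:2]-q[:,:2].mean(0),np.ones(len(q))]
    print('flange',circ(q),'slope',np.linalg.lstsq(A,q[:,2],rcond=None)[0])
    q=W[np.all((W>[.53,-.34,.107])&(W<[.67,-.19,.12]),1)]; 
    if len(q): print('knob',circ(q))
rep(W)
for n in ["scene","side"]:
    p,d=bot.camera(n); rep(cloud(d,bot.get_calibration(n)).reshape(-1,3))
    cv2.imwrite(f"pics/{n}4.png",cv2.resize(p[90:230,150:340],None,fx=4,fy=4))
E
```

```text
clock: 16.45
eef_pos: [0.6018, -0.2621, 0.0909]
tool_rot: [1.0, -0.0, -0.0, -0.0]
ft_force: [-0.1, 0.7, -0.6]
grip_width: 0.0853
clock: 17.25
eef_pos: [0.6025, -0.2625, 0.2149]
tool_rot: [1.0, -0.0, 0.001, 0.0]
ft_force: [0.4, -0.4, -0.6]
grip_width: 0.0854
[ 0.60250286 -0.26246932  0.21494307]
flange (603.1, -263.1, 46.0, np.float64(0.0835), 9451) slope [-0.00021149  0.00138946  0.08360829]
knob (603.1, -262.8, 11.9, np.float64(0.1114), 838)
flange (603.0, -263.7, 48.4, np.float64(0.0843), 536) slope [0.0016065  0.00148654 0.08438825]
knob (602.2, -262.5, 13.3, np.float64(0.1114), 49)
flange (600.2, -260.7, 49.0, np.float64(0.0838), 427) slope [-0.00100205  0.00129713  0.08405392]
knob (602.9, -261.1, 12.5, np.float64(0.1116), 38)
```

View pics/scene4.png

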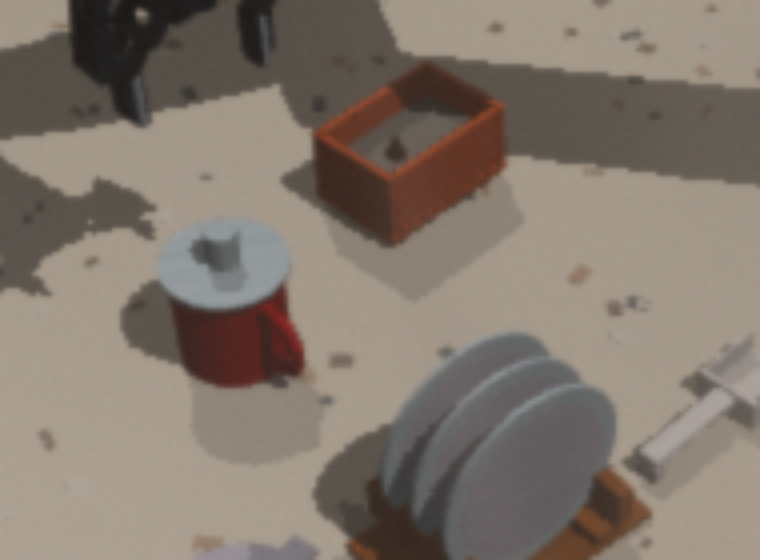

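View pics/wcup.png

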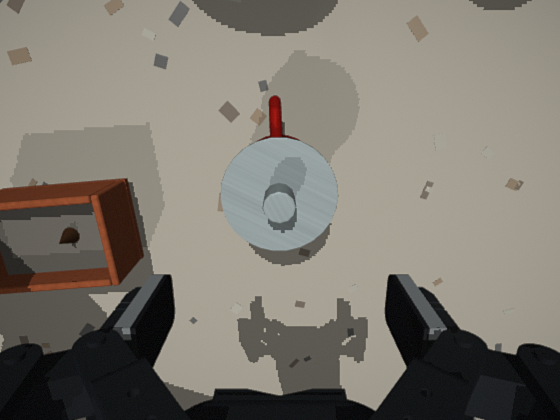

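The wrist view puts the lid at (603.1, -263.1) mm. Flange top is 83.5 mm up and the slope is 0.0014, so it is seated and level with jaws clear. On to the cap, over the rack.

```bash
python3 -m inch '[[0,-0.5,0,0,0,0,-1],[-0.05,-0.97,0,0,0,0,-1],[-0.05,-0.97,0,0,0,0,-1],[-0.05,-0.97,0,0,0,0,-1],[-0.05,-0.97,0,0,0,0,-1],[-0.05,-0.97,0,0,0,0,-1],[-0.05,-0.97,0,0,0,0,-1],[-0.05,-0.97,0,0,0,0,-1]]'
python3 -m inch '[[-0.06,-0.97,0,0,0,0,-1],[-0.06,-0.97,0,0,0,0,-1],[-0.06,-0.97,0,0,0,0,-1],[-0.06,-0.97,0,0,0,0,-1],[-0.06,-0.97,0,0,0,0,-1],[-0.06,-0.97,0,0,0,0,-1],[-0.06,-0.97,0,0,0,0,-1],[-0.06,-0.97,0,0,0,0,-1]]'
python3 -m inch '[[0,-0.97,0,0,0,0,-1],[-0.04,-0.8,0,0,0,0,-1],[-0.04,-0.5,0,0,0,0,-1],[0,0,0,0,0,0,-1],[0,0,0,0,0,0,-1],[0,0,0,0,0,0,-1],[0,0,0,0,0,0,-1],[0,0,0,0,0,0,-1]]'
python3 - <<'E'
from w import *
print(bot.get_obs()['eef_pos'])
p,d,c,W=look("wcap"); W=W.reshape(-1,3)
for n,a,b in [('slab',.006,.013),('step',.014,.022),('bar',.04,.06)]:
    q=W[np.all((W>[.49,.15,a])&(W<[.66,.29,b]),1)]; print(n,rect(q))
E
```

```text
clock: 18.2
eef_pos: [0.5925, -0.078, 0.2129]
tool_rot: [1.0, 0.0, -0.001, -0.0]
ft_force: [0.7, 0.2, -0.1]
grip_width: 0.0851
clock: 19.0
eef_pos: [0.5803, 0.1157, 0.213]
tool_rot: [1.0, 0.0, -0.001, -0.0]
ft_force: [-0.0, 0.0, 0.2]
grip_width: 0.0854
clock: 19.8
eef_pos: [0.5796, 0.1699, 0.2139]
tool_rot: [1.0, -0.001, 0.0, 0.0]
ft_force: [0.1, -0.2, 0.0]
grip_width: 0.0856
[0.57958259 0.16988772 0.21391722]
slab (array([577.8, 216.4]), array([ 90.1, 130.2]), 72.0, np.float64(0.0095), 4696)
step (array([577.9, 216.3]), array([ 68.2, 108.3]), 72.0, np.float64(0.0176), 7674)
bar (array([577.9, 216.5]), array([16.2, 52. ]), 71.6, np.float64(0.0453), 1183)
```

View pics/wcap.png

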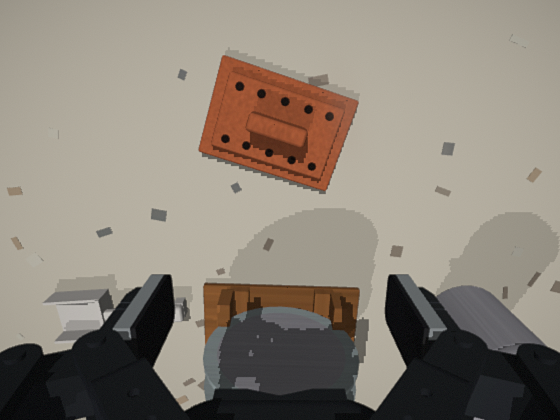

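Cap at (577.8, 216.4) mm with yaw -18° in the wrist view, bar centre about (278,128) px; sizes match. Moving over it and turning +72°.

```bash
python3 -m inch '[[-0.03,-0.93,0,0,0,0,-1],[-0.04,-0.93,0,0,0,0,-1],[0,0,0,0,0,-0.0445,-1],[0,0,0,0,0,-0.0445,-1],[0,0,0,0,0,-0.0445,-1],[0,0,0,0,0,-0.0445,-1],[0,0,0,0,0,-0.0445,-1],[0,0,0,0,0,-0.0445,-1]]'
python3 -m inch '[[0,0,0,0,0,-0.0445,-1],[0,0,0,0,0,-0.0445,-1],[0,0,0,0,0,-0.0445,-1],[0,0,0.5,0,0,0,-1],[0,0,1,0,0,0,-1],[0,0,1,0,0,0,-1],[0,0,1,0,0,0,-1],[0,0,1,0,0,0,-1]]'
python3 -m inch '[[0,0,0.5,0,0,0,-1],[0,0,0,0,0,0,-1],[0,0,0,0,0,0,-1],[0,0,0,0,0,0,-1],[0,0,0,0,0,0,-1],[0,0,0,0,0,0,-1],[0,0,0,0,0,0,-1],[0,0,0,0,0,0,-1]]'
python3 - <<'E'
from workcell import bot
import numpy as np
from scipy.spatial.transform import Rotation as R
o=bot.get_obs(); r=R.from_quat(o['tool_rot']); m=r.as_matrix(); e=o['eef_pos']
print(e,'yaw',np.degrees(np.arctan2(m[1,0],m[0,0])),'tilt',m[:,2]); print('to cap, tool units',(m.T@(np.array([.5778,.2164,.0215])-e))/.025)
E
```

```text
clock: 20.65
eef_pos: [0.5778, 0.2169, 0.2138]
tool_rot: [0.912, 0.409, 0.0, 0.0]
ft_force: [-1.2, -0.3, 0.1]
grip_width: 0.0855
clock: 21.45
eef_pos: [0.5772, 0.2168, 0.0994]
tool_rot: [0.81, 0.587, -0.0, -0.0]
ft_force: [-0.3, -0.9, -0.2]
grip_width: 0.0854
clock: 22.25
eef_pos: [0.5778, 0.2173, 0.0891]
tool_rot: [0.809, 0.588, 0.0, 0.0]
ft_force: [0.5, -0.2, 0.2]
grip_width: 0.0851
[0.57783905 0.21728617 0.08913752] yaw 72.06882611996082 tilt [ 5.16490466e-04  2.01896418e-04 -9.99999846e-01]
to cap, tool units [-0.03515592  0.0082659   2.70549227]
```

```bash
python3 -m inch '[[-0.04,0,0.5,0,0,0,-1],[0,0,0.7,0,0,0,-1],[0,0,0.6,0,0,0,-1],[0,0,0.5,0,0,0,-1],[0,0,0.25,0,0,0,-1],[0,0,0.13,0,0,0,-1],[0,0,0,0,0,0,-1],[0,0,0,0,0,0,-1]]'
python3 -m inch '[[0,0,0,0,0,0,-0.3],[0,0,0,0,0,0,0.3],[0,0,0,0,0,0,1],[0,0,0,0,0,0,1],[0,0,0,0,0,0,1],[0,0,0,0,0,0,1],[0,0,0,0,0,0,1],[0,0,0,0,0,0,1]]'
```

```text
clock: 23.05
eef_pos: [0.5779, 0.2165, 0.0224]
tool_rot: [0.809, 0.588, 0.001, 0.0]
ft_force: [-0.2, 0.7, -0.3]
grip_width: 0.0855
clock: 23.85
eef_pos: [0.5776, 0.2164, 0.0221]
tool_rot: [0.809, 0.588, 0.0, 0.0]
ft_force: [-0.1, 1.0, 2.1]
grip_width: 0.0148
```

Gripped at 14.8 mm wide on the 16 mm bar; the knob read about 2 mm low in the same way. Lifting.

```bash
python3 -m inch '[[0,0,0,0,0,0,1],[0,0,0,0,0,0,1],[0,0,-0.1,0,0,0,1],[0,0,-0.3,0,0,0,1],[0,0,-0.6,0,0,0,1],[0,0,-1,0,0,0,1],[0,0,-1,0,0,0,1],[0,0,-1,0,0,0,1]]'
python3 -m inch '[[0,0,-1,0,0,0,1],[0,0,-1,0,0,0,1],[0,0,-1,0,0,0,1],[0,0,-1,0,0,0,1],[0,0,-0.6,0,0,0,1],[0,0,0,0,0,0,1],[0,0,0,0,0,0,1],[0,0,0,0,0,0,1]]'
python3 - <<'E'
from w import *
o=bot.get_obs(); e=np.array(o['eef_pos']); print(e,o['grip_width'],o['ft_force'],o['ft_torque'])
for n in ["scene","side"]:
    p,d=bot.camera(n); W=cloud(d,bot.get_calibration(n)).reshape(-1,3)
    cv2.imwrite(f"pics/{n}5.png",cv2.resize(p[140:340,200:460],None,fx=3,fy=3))
    for nm,a,b in (('step',-.008,-.001),('slab',-.016,-.008)):
        q=W[np.all((W>e+[-.09,-.09,a])&(W<e+[.09,.09,b]),1)]; A=np.c_[q[:,:2]-e[:2],np.ones(len(q))]
        print(n,nm,rect(q),np.linalg.lstsq(A,q[:,2]-e[2],rcond=None)[0])
E
```

```text
clock: 24.65
eef_pos: [0.5766, 0.2159, 0.122]
tool_rot: [0.809, 0.588, -0.001, -0.0]
ft_force: [0.2, -0.1, -3.6]
grip_width: 0.0151
clock: 25.45
eef_pos: [0.5764, 0.2159, 0.2349]
tool_rot: [0.809, 0.588, -0.002, -0.0]
ft_force: [-0.0, -0.1, -3.8]
grip_width: 0.0147
[0.57642194 0.21589702 0.23485329] 0.014661097444788551 [-0.00432792 -0.05228496 -3.83686844] [-0.02811501  0.02056206 -0.04294427]
scene step (array([576.4, 214.7]), array([ 71. , 108.1]), 72.7, np.float64(0.2311), 907) [-0.00719522 -0.00454558 -0.00375372]
scene slab (array([575.9, 215. ]), array([ 92.5, 132.2]), 72.1, np.float64(0.2231), 725) [-0.00783293 -0.00688581 -0.01162851]
side step (array([576.5, 217.2]), array([ 69.9, 108.3]), 71.8, np.float64(0.2306), 1172) [-0.00461725 -0.00931968 -0.00415351]
side slab (array([576.5, 216.9]), array([ 91.9, 130.3]), 72.5, np.float64(0.2227), 904) [-0.00366964 -0.00523281 -0.01203868]
```

View pics/side5.png

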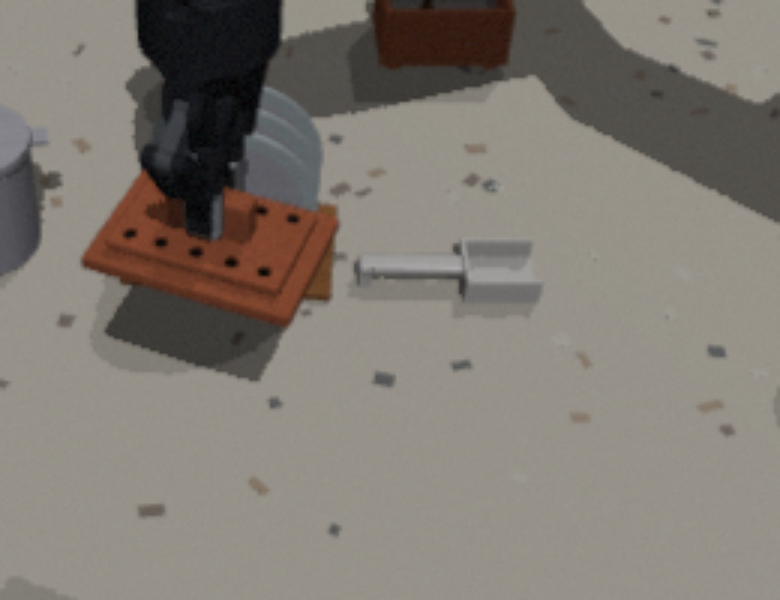

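Cap is level (slope under 0.01), gripped at its centre, underside 22 mm below the TCP. Carrying over the plates.

```bash
python3 -m inch '[[-0.5,0.12,0,0,0,0,1],[-0.9,0.226,0,0,0,0,1],[-0.9,0.226,0,0,0,0,1],[-0.9,0.226,0,0,0,0,1],[-0.9,0.226,0,0,0,0,1],[-0.9,0.226,0,0,0,0,1],[-0.9,0.226,0,0,0,0,1],[-0.9,0.226,0,0,0,0,1]]'
python3 -m inch '[[-0.9,0.226,0,0,0,0,1],[-0.9,0.226,0,0,0,0,1],[-0.9,0.226,0,0,0,0,1],[-0.9,0.226,0,0,0,0,1],[-0.9,0.226,0,0,0,0,1],[-0.45,0.11,0,0,0,0,1],[0,0,0,0,0,0,1],[0,0,0,0,0,0,1]]'
```

```text
clock: 26.35
eef_pos: [0.5648, 0.0395, 0.2365]
tool_rot: [0.809, 0.588, -0.001, -0.0]
ft_force: [0.7, 0.4, -3.5]
grip_width: 0.0145
clock: 27.15
eef_pos: [0.5567, -0.0856, 0.2367]
tool_rot: [0.809, 0.588, 0.0, -0.0]
ft_force: [0.7, -0.3, -4.9]
grip_width: 0.0151
```

```bash
python3 -m inch '[[-0.5,-0.15,0,0,0,0,1],[-0.88,-0.27,0,0,0,0,1],[-0.88,-0.27,0,0,0,0,1],[-0.88,-0.27,0,0,0,0,1],[-0.88,-0.27,0,0,0,0,1],[-0.88,-0.27,0,0,0,0,1],[-0.88,-0.27,0,0,0,0,1],[-0.88,-0.27,0,0,0,0,1]]'
python3 -m inch '[[-0.88,-0.27,0,0,0,0,1],[-0.88,-0.27,0,0,0,0,1],[-0.88,-0.27,0,0,0,0,1],[-0.88,-0.27,0,0,0,0,1],[-0.4,-0.12,0,0,0,0,1],[0,0,0,0,0,-0.0426,1],[0,0,0,0,0,-0.0426,1],[0,0,0,0,0,-0.0426,1]]'
python3 -m inch '[[0,0,0,0,0,0,1],[0,0,0,0,0,0,1],[0,0,0,0,0,0,1],[0,0,0,0,0,0,1],[0,0,0,0,0,0,1],[0,0,0,0,0,0,1],[0,0,0,0,0,0,1],[0,0,0,0,0,0,1]]'
python3 - <<'E'
from w import *
from scipy.spatial.transform import Rotation as R
o=bot.get_obs(); e=np.array(o['eef_pos']); m=R.from_quat(o['tool_rot']).as_matrix(); print(e,o['grip_width'],'yaw',np.degrees(np.arctan2(m[1,0],m[0,0])),m[:,2])
look("wb")
for n in ["scene","side"]:
    p,d=bot.camera(n); W=cloud(d,bot.get_calibration(n)).reshape(-1,3)
    cv2.imwrite(f"pics/{n}6.png",cv2.resize(p[50:250,150:410],None,fx=3,fy=3))
    for nm,a,b in (('step',-.008,-.001),('slab',-.016,-.008)):
        q=W[np.all((W>e+[-.09,-.09,a])&(W<e+[.09,.09,b]),1)]; A=np.c_[q[:,:2]-e[:2],np.ones(len(q))]
        print(n,nm,rect(q),np.linalg.lstsq(A,q[:,2]-e[2],rcond=None)[0])
    q=W[np.all((W>[.3,-.4,.064])&(W<[.49,-.23,.08]),1)]; print('burner',rect(q))
print('to burner',(m.T@(np.array([.397,-.311,.107])-e))/.025)
E
```

```text
clock: 27.95
eef_pos: [0.4563, -0.2287, 0.2369]
tool_rot: [0.808, 0.589, -0.0, 0.0]
ft_force: [1.0, 0.3, -3.3]
grip_width: 0.0147
clock: 28.75
eef_pos: [0.3985, -0.312, 0.2369]
tool_rot: [0.673, 0.74, 0.0, -0.0]
ft_force: [-0.6, -0.2, -3.8]
grip_width: 0.0149
clock: 29.55
eef_pos: [0.3984, -0.3126, 0.2368]
tool_rot: [0.675, 0.738, -0.0, -0.0]
ft_force: [-1.3, -1.7, -3.1]
grip_width: 0.0149
[ 0.39842675 -0.31260571  0.23680588] 0.014908820722463917 yaw 95.06302583317485 [-1.19910714e-05  9.86075168e-06 -1.00000000e+00]
scene step (array([ 398.2, -312. ]), array([112.2,  72.7]), 4.3, np.float64(0.2328), 415) [-0.00098242 -0.00181899 -0.00402684]
scene slab (array([ 400.1, -313.4]), array([131. ,  95.9]), 5.4, np.float64(0.225), 307) [-0.0040085  -0.00813162 -0.01167039]
burner (array([ 396.6, -312.1]), array([127.6,  89. ]), 5.8, np.float64(0.069), 311)
side step (array([ 398.8, -310.9]), array([107.7,  71.7]), 4.8, np.float64(0.2324), 399) [-0.00043639 -0.00528777 -0.00444901]
side slab (array([ 399. , -308.9]), array([131.8,  92.2]), 7.0, np.float64(0.2242), 332) [-0.0019543   0.00024382 -0.01238481]
burner (array([ 396.2, -310.4]), array([124.3,  90.2]), 4.7, np.float64(0.0681), 302)
to burner [ 0.06895766 -0.05112163  5.19223651]
```

View pics/side6.png

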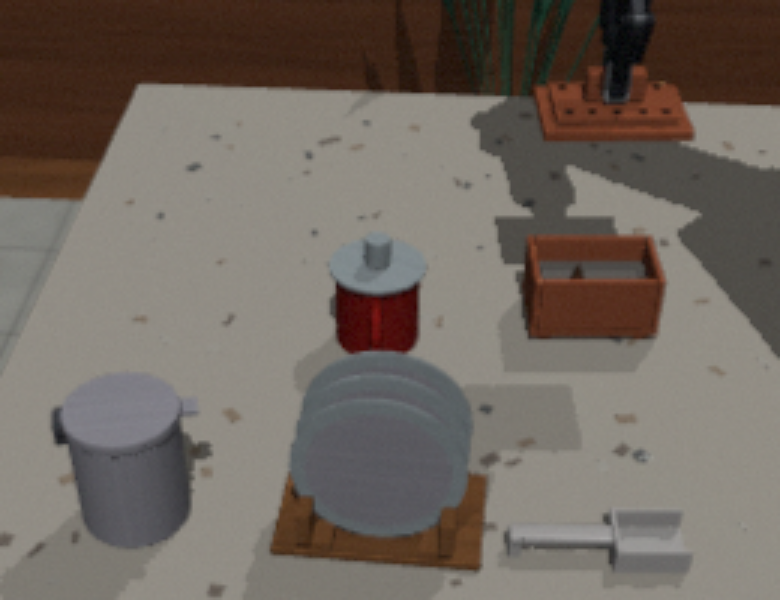

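View pics/scene6.png

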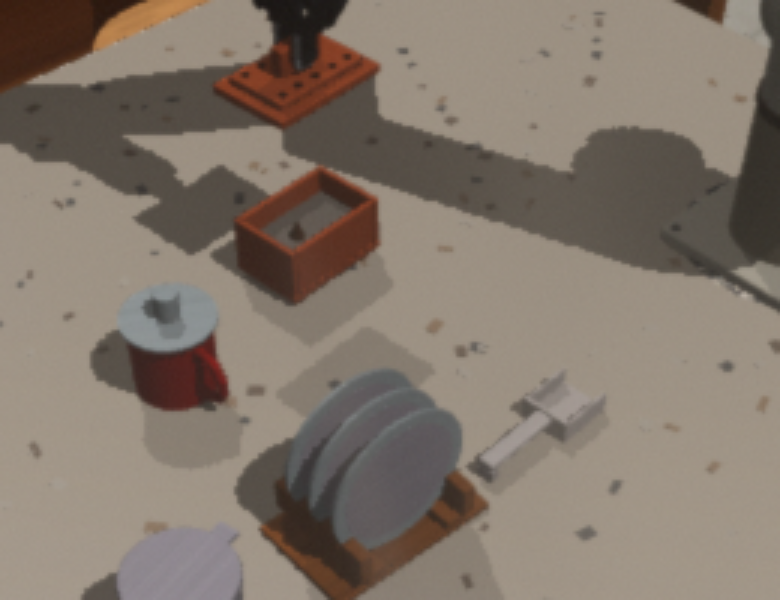

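The burner is below the cap and aligned (yaw about 5°). It needs 1.7 and -1.3 mm of correction and 130 mm down.

```bash
python3 -m inch '[[0.07,-0.05,0.3,0,0,0,1],[0,0,0.8,0,0,0,1],[0,0,0.8,0,0,0,1],[0,0,0.8,0,0,0,1],[0,0,0.7,0,0,0,1],[0,0,0.5,0,0,0,1],[0,0,0.3,0,0,0,1],[0,0,0,0,0,0,1]]'
python3 -m inch '[[0,0,0.3,0,0,0,1],[0,0,0.3,0,0,0,1],[0,0,0.2,0,0,0,1],[0,0,0.1,0,0,0,1],[0,0,0.05,0,0,0,1],[0,0,0,0,0,0,1],[0,0,0,0,0,0,1],[0,0,0,0,0,0,1]]'
python3 - <<'E'
from w import *
from scipy.spatial.transform import Rotation as R
o=bot.get_obs(); e=np.array(o['eef_pos']); m=R.from_quat(o['tool_rot']).as_matrix(); print(e,o['grip_width'],o['ft_force'],'yaw',np.degrees(np.arctan2(m[1,0],m[0,0])),m[:,2],abs(np.array(o['joint_vel'])).max())
for n in ["scene","side"]:
    p,d=bot.camera(n); W=cloud(d,bot.get_calibration(n)).reshape(-1,3)
    cv2.imwrite(f"pics/{n}7.png",cv2.resize(p[80:280,150:410],None,fx=3,fy=3))
    for nm,a,b in (('step',-.008,-.001),('slab',-.016,-.008)):
        q=W[np.all((W>e+[-.09,-.09,a])&(W<e+[.09,.09,b]),1)]; A=np.c_[q[:,:2]-e[:2],np.ones(len(q))]
        print(n,nm,rect(q),np.linalg.lstsq(A,q[:,2]-e[2],rcond=None)[0])
    q=W[np.all((W>[.55,-.3,.107])&(W<[.66,-.2,.12]),1)]; print('knob',circ(q))
E
```

```text
clock: 30.5
eef_pos: [0.3962, -0.3102, 0.1305]
tool_rot: [0.675, 0.738, -0.0, -0.001]
ft_force: [-0.5, 0.1, -4.5]
grip_width: 0.0146
clock: 31.3
eef_pos: [0.3973, -0.3111, 0.1084]
tool_rot: [0.675, 0.738, 0.0, 0.0]
ft_force: [0.8, 0.2, -3.4]
grip_width: 0.0146
[ 0.39726602 -0.31108949  0.10836618] 0.014564811994037875 [ 0.75743157  0.21395675 -3.39861967] yaw 95.07650487936714 [ 5.46287940e-04 -3.94907751e-04 -9.99999773e-01] 0.001251953626051535
scene step (array([ 403.5, -308. ]), array([125. ,  74.1]), 4.2, np.float64(0.1044), 372) [-0.00452558 -0.0205672  -0.00384723]
scene slab (array([ 398.3, -311.3]), array([134.3,  93.7]), 3.9, np.float64(0.0964), 281) [-0.00095603 -0.00498809 -0.01176188]
knob (603.4, -263.0, 12.3, np.float64(0.1119), 50)
side step (array([ 397.3, -306.8]), array([108.5,  71.3]), 3.2, np.float64(0.1039), 380) [-0.00117517 -0.00916712 -0.00454304]
side slab (array([ 397.2, -308. ]), array([130.1,  95.8]), 4.3, np.float64(0.0959), 305) [-0.0006983  -0.00104122 -0.01230368]
knob (603.0, -261.7, 13.0, np.float64(0.1114), 41)
```

View pics/side7.png

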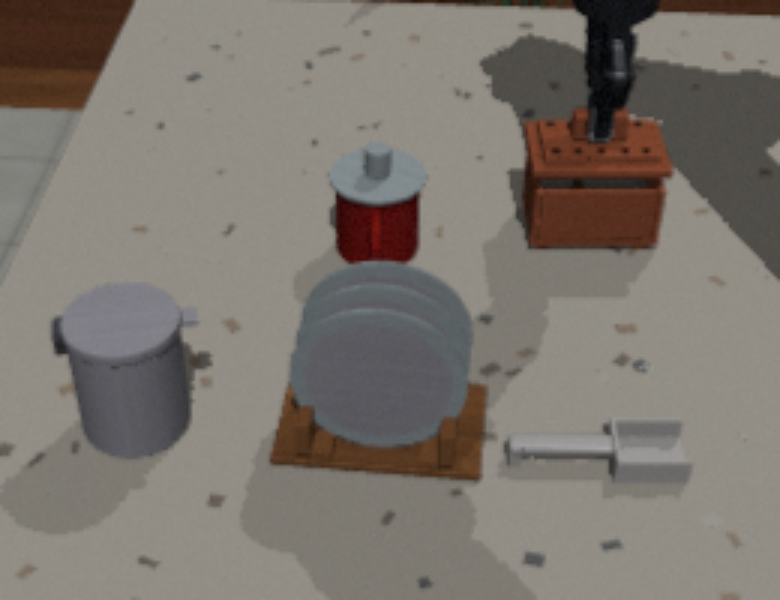

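View pics/scene7.png

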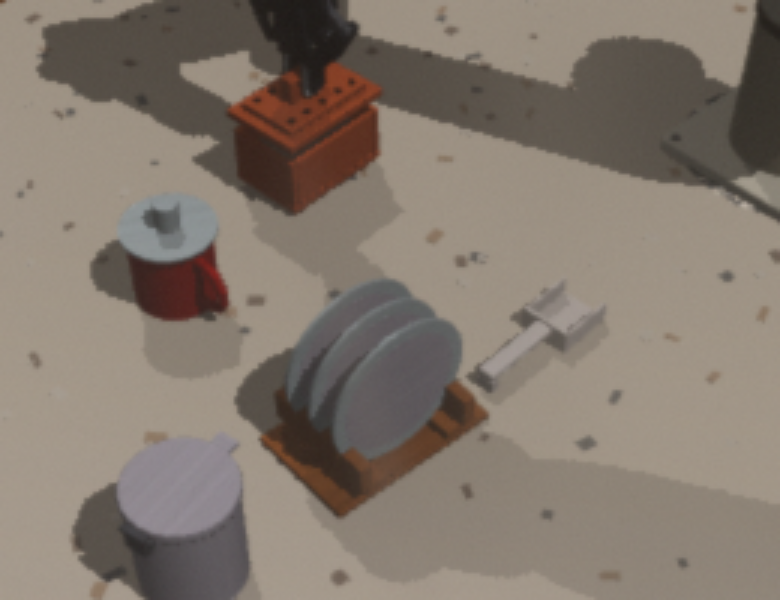

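Both views show the cap level over the burner with a visible gap of about 16 mm, and the lid still seated. Handing in.

```bash
python3 -c "
from workcell import bot
print(bot.job_done()); o=bot.get_obs(); print(o['clock'],o['eef_pos'],o['grip_width'])"
```

```text
the job is handed in; nothing more can be done
None
the job is handed in; nothing more can be done
```

The lid is seated on the cup and released. The cap was carried over the plates and handed in held still about 16 mm above the burner's rim. I handed in after about 31 s; no verdict was reported.

**Lid:** the wrist view after release put its centre about 1 mm from the cup's measured centre. The flange top was at 83.5 mm, against 84 mm expected when seated, and its slope was about 0.0015 rad. In the last two views the knob was still in the same place.

**Cap:** its underside passed over the plates at about 0.21 m. At the end it was within about 4 mm of the burner's centre and within about 2° of its long side. The joints were still and the wrist carried about 3.4 N, roughly the cap's weight with no sign of contact.

**Checks that disagreed:**
- **Final cap fits:** the two cameras differed by up to about 6 mm in the cap's centre. One step fit, in the scene camera, was clearly off: 125 mm long instead of 108, slope 0.02. I put this down to the gripper and burner getting into the fit, because the slab fits and the arm's own pose agreed.
- **Grip opening:** it read 1 to 2 mm under the true sizes for both the lid's knob and the cap's bar.
- **Bystanders:** I checked the jar, the plates and the scoop only by eye in the last pictures, where they looked unmoved. The burner was last measured just before the final descent and had not moved.

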